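Open the combination padlock and show it

TASK

The combination padlock on the bench is shut round the staple of its lock post. Turn its dial, feeling the clicks, until the pointer clicks in at the index mark, and leave it there; then draw the shackle straight out to its stop while the lock lies on the post, take the lock by its body and lift it off. Finish holding the opened lock up in the gripper, level and still with the dial facing up, its underside at least 12 cm above the bench; do not put it down or let go, and do not push the other things on the bench about.

Things in the scene. Friction and masses are not known exactly. Their poses are not given: they have to be found in the camera images.
- lock: combination padlock lying on the lock post, dial up, 0.3 to 0.4 kg. Steel body 62 (x) x 50 (y) x 24 mm (z); origin at the middle of the body's underside, 10 mm above the bench at the start. z goes up along the dial's axis; the shackle leaves the body towards -x. While shut, its loop is caught under the post's staple and it cannot be lifted
- index_mark (a point): pale index mark on the lock body's top face, between the dial and the shackle (26.5 mm from the dial's axis in lock -x, 24 mm above the lock's origin); axes as the lock's
- dial (a joint): dial angle, rad, anticlockwise from above. 0 = pale pointer line towards the index mark (lock -x); only there (within about 0.17) is the shackle free. It clicks into a notch every 30 degrees (0.524), 0 being one, and stays in the notch where it is left. Starts two to four clicks anticlockwise of the mark. Turns with under 0.1 N m; range -2.8 to 2.8, no stop near 0
- dial_grip (a point): middle of the dial's grip bar, on the dial's axis, 40 mm above the lock's origin; axes as the lock's (do not turn with the dial). Black disc 38 mm across, its top 31 mm above the lock's origin; on it the bar, 32 long, 10 wide, 18 mm high (top 49 mm above the lock's origin). The bar's long axis is the pointer line, along lock x when the dial reads 0
- shackle (a joint): how far the shackle is drawn straight out of the lock body, m: 0 shut, 0.020 fully out (a stop). It slides in the lock's -x direction, needs about 3 N once the dial stands at the mark, stays where it is left, and is blocked at any other dial setting
- shackle_grip (a point): point midway between the two shackle legs, 12 mm above the lock's origin, moves with the shackle; axes as the lock's. Level U of 8 mm round bar: legs along lock x, 40 mm over their outsides; the cross bar's outer edge is 18 mm from here in -x, the shut body's face 17 mm in +x. The staple stands between the legs: pinch both legs from outside across lock y; bare bench below
- lock_post: steel plate under the lock, fixed to the bench, 10 mm high; origin at bench level below the lock's, axes as the lock's at the start. Lips 6 mm high, 4 mm thick at the corners and the +x end hold the lock with 1.5 mm play; the middle 30 mm of its y sides is free for fingers down to the plate
- staple_tip (a point): end of the post's hooked staple, fixed, axes as the post's, top face 34.5 mm above the bench. An 8 mm upright 29 mm from here in +x rises through the shackle loop; from it a flat arm 10 mm wide, 6 mm thick reaches in -x over the cross bar to this point. With the shackle out by 16 mm or more the loop clears it and the lock lifts straight up
- key_padlock: plain brass padlock with a keyhole and no dial, 45 x 40 x 20 mm, thin steel shackle, lying on the bench; bystander, origin at the middle of its underside. To be left where it is
- pliers: pliers with black rubber handles, about 135 mm long, 14 mm thick, lying on the bench; bystander. To be left where it is
- breadboard: white breadboard 55 x 82 x 9 mm, lying on the bench; bystander. To be left where it is
- multimeter: yellow hand multimeter 130 x 70 mm, 40 mm high, lying on its back; bystander. To be left where it is
- screwdriver: screwdriver lying on the bench; bystander. To be left where it is; origin at the middle of its underside

How it is judged (in metres and radians):
On the way, in this order (a step that is already met when the one before it is completed fails the run):
1. the dial stands in the notch at the index mark, the shackle still shut (value of joint dial between -0.2 and 0.2 rad and value of joint shackle below 0.004 m), for 0.2 s.
2. the shackle is drawn out to its stop while the lock lies on its post (value of joint shackle above 0.017 m and value of joint dial between -0.3 and 0.3 rad and z of lock in the frame of lock_post below 0.02 m), for 0.2 s.
At the end, for the whole second after the job is handed in: the gripper holds the lock by its body, clear of the post, underside (origin) more than 0.11 m above the bench, level within 0.3 rad with the dial up, slower than 0.03 m/s and 0.3 rad/s; the shackle is still at least 16 mm out and the dial within 0.3 rad of the mark (value of joint shackle above 0.016 m and value of joint dial between -0.3 and 0.3 rad and height (world z) of lock above 0.11 m and angle between lock's own z axis and vertical below 0.3 rad and linear speed of lock below 0.03 m/s and angular speed of lock below 0.3 rad/s and contact force between the fingers and lock_c0 above 2 N and contact force between lock and lock_post below 0.1 N); the arm keeps its last pose, push and grip.
It fails at once if one of the other things on the bench is pushed more than 30 mm (distance of any of key_padlock, pliers, breadboard, multimeter, screwdriver from where it was at the start of the episode above 0.03 m).
It also fails if it takes over 67 s, if anything falls off the work surface, if the arm or the gripper's body presses on something with over 40 N, if the wrist force passes 120 N, or if a joint passes its speed limit or range.

ROBOT

A 6-joint arm with a two-finger parallel gripper is mounted at the origin on the work surface. World frame = base frame: x ahead of the robot, y to its left, z up, the work surface at z = 0. Lengths are in m, angles in degrees, forces in N, time in s.
With the tool pointing down it reaches from about 0.3 to 0.75 m from the base axis. Payload 8.5 kg.
Tool frame: the origin (TCP) lies on the centre line of the jaws, within the pads' length; the fingertips stand 17 mm ahead of it and the grasp point (between the pads) lies 2 mm behind it (env.tcp_to_tips is the distance from the TCP to the fingertips, in m); z points along the fingers, y is the line along which they close (so a half turn about z gives the same grasp; the last joint's range is limited). The gripper opens to 85 mm and grips with 20 to 120 N. Pads are 22 mm wide; open, the fingers measure 114 mm over their backs; the gripper's body (76 mm by 85 mm) begins 54 mm behind the grasp point. The pads swing forward as they close: fully open they stand 13 mm farther back than shut.
Start: joints at [56.935, 21.807, 74.336, -0, 83.858, -12.336], TCP at [0.195, 0.514, 0.248] pointing down, gripper open.
Joint ranges: [-178.18, 178.18], [-50.72, 133.34], [12.68, 142.11], [-81.47, 261.47], [9.98, 163.14], [-165.26, 165.26]. Speed limits (degrees/s): [136.94, 136.94, 180, 180, 180, 180].

INTERFACE

Orientations are given as a 3x3 rotation matrix whose columns are the frame's x, y, z axes.
In Python, from rig import env gives the robot as it stands. The module is installed in compiled form; this text tells all that it offers.
- The arm moves only by the shell command python3 -m pendant 'ROWS' [FORCE]. ROWS is JSON, a list of rows, each a list of 7 numbers: the opening, from 0 (shut) to 1 (fully open), then the shift along the tool's x, y, z in m, then the turn, a rotation vector about the tool's x, y, z in rad. A call has 1 to 5 rows; each row is the pose to reach, as a shift and turn from the pose commanded when the call began, along the tool's axes at that moment; what a row does not reach only later rows make up. A row lasts 1/8 s, in which the tool goes at most 62.5 mm and 10.7 degrees, less where a joint would pass 70% of its speed; a pose out of reach is approached as far as the arm can. A call with a gripper value outside its range is refused whole. The fingers move at their own pace and stop on an object; FORCE is the grip in N (left out, the last holds). Time passes only in rows, so rows that repeat a pose let the fingers close. It gives the time, the measured TCP pose, the force, the opening and the grip force at its end, in the units of the state.
- env.observe(): the state, without advancing time (a new reading comes with each control period).
- env.get_image(name): name is "side" or "top"; returns a dict with "image" (384x512x3 uint8, blue, green, red), "fx", "fy", "cx", "cy" (pixels), "pose" (4x4, takes a point from camera to world coordinates). Camera axes: x right, y up, looking along -z (the intrinsics and any distortion apply to the point x, -y, -z); pixel columns grow to the right and rows downward; lengths in m; the calibration is good to about 2 mm. A picture is of the moment at which its call begins. There is no depth.
- env.close_job(): hands the job in; it is judged then, once.
Trained networks look in the newest picture that a camera, given by its name, has taken for a name from the list of things; names that differ only in an ending like _2 or _b are one class to them, and where a whole thing is asked for, a point or a joint stands for the part that bears it (a point fixed in the world has none). Each returns a list of dicts, best first, with "conf" (0 to 1); they miss things now and then, are a little off and sometimes report something else, mostly with a low value. They report only what shows in the picture. A call takes as long as a camera call.
- env.find_in(camera, thing): "bbox" ([centre column, centre row, width, height] in pixels, round what is visible of it).
- env.trace(camera, thing): "mask" (384x512 bool, what is visible of it) and "bbox" ([centre column, centre row, width, height] in pixels, round what is visible of it).
- env.tip_of(camera, thing): "centre" ([column, row] in pixels: a listed point, or the origin of a listed thing).
The state is a dict: "time_s": time; "q": joint angles; "qvel": joint speeds; "joint_efforts": joint torques, N m; "position": TCP position; "tool_rot": TCP orientation; "ft_force": force on the tool from outside, world axes, zero at the start; "wrist_torque": the same for the moment, N m; "grip_width": finger opening in m; "gripper_force": force on a finger pad.
Only numpy, scipy, OpenCV 4.12 (cv2) and the standard library are available. Lean on these libraries where they do the work, as an engineer would, in place of code of your own. Each camera call takes 0.05 s, during which the arm holds its last target. There are 200 camera calls.

## Working session

There is one attempt and no reset: what is moved stays moved. The work goes in short steps, Python scripts to look and compute and a shell command to move; the robot and the scene stay as the last step left them, time stands still between calls to the robot, and variables do not carry over. Pictures are saved under pics/ and viewed, at most 10 in all, crops included, and the job is handed in when it is done.

```bash
mkdir -p pics; cat > h.py <<'E'
import numpy as np, cv2
from rig import env
def ray(c,px):
    P=np.array(c["pose"]); d=np.array([(px[0]-c["cx"])/c["fx"],-(px[1]-c["cy"])/c["fy"],-1.])
    return P[:3,3],P[:3,:3]@d
def onz(c,px,z):
    o,d=ray(c,px); return o+d*(z-o[2])/d[2]
def tri(cs,pxs):
    A=np.zeros((3,3));b=np.zeros(3)
    for c,p in zip(cs,pxs):
        o,d=ray(c,p);d=d/np.linalg.norm(d);M=np.eye(3)-np.outer(d,d);A+=M;b+=M@o
    return np.linalg.solve(A,b)
E
python3 - <<'E'
from h import *
np.set_printoptions(precision=4,suppress=True)
cs={n:env.get_image(n) for n in("side","top")}
for n,c in cs.items():
    cv2.imwrite(f"pics/{n}0.png",c["image"]); print(n,c["fx"],c["cx"],c["cy"],c.keys()); print(np.array(c["pose"]))
for t in("lock","index_mark","dial_grip","shackle_grip","staple_tip","lock_post"):
    r={n:env.tip_of(n,t)[:1] for n in cs}
    print(t,r)
    if all(r.values()): print("  tri",tri(cs.values(),[r[n][0]["centre"] for n in cs]))
print(env.observe(),env.tcp_to_tips)
E
```

```text
side 386.08178496120775 252.17727191687518 192.2471573758322 dict_keys(['image', 'fx', 'fy', 'cx', 'cy', 'pose'])
[[ 0.9991  0.0135 -0.041   0.5471]
 [-0.0381  0.721  -0.6919 -0.8148]
 [ 0.0202  0.6929  0.7208  0.9035]
 [ 0.      0.      0.      1.    ]]
top 351.2521521928937 251.36227471940865 192.96077442729566 dict_keys(['image', 'fx', 'fy', 'cx', 'cy', 'pose'])
[[ 0.016   0.9819 -0.1886  0.3796]
 [-0.9998  0.0145 -0.0095 -0.0091]
 [-0.0066  0.1888  0.982   1.2643]
 [ 0.      0.      0.      1.    ]]
lock {'side': [{'centre': [232.6, 222.7], 'conf': 0.57}], 'top': [{'centre': [266.8, 214.7], 'conf': 0.59}]}
  tri [ 0.54   -0.0557 -0.02  ]
index_mark {'side': [{'centre': [223.2, 213.3], 'conf': 0.63}], 'top': [{'centre': [270.7, 219.6], 'conf': 0.52}]}
  tri [ 0.5143 -0.0676  0.0391]
dial_grip {'side': [{'centre': [232.7, 213.0], 'conf': 0.62}], 'top': [{'centre': [272.7, 214.1], 'conf': 0.65}]}
  tri [ 0.5377 -0.0733  0.045 ]
shackle_grip {'side': [{'centre': [218.7, 214.0], 'conf': 0.48}], 'top': [{'centre': [267.5, 226.4], 'conf': 0.55}]}
  tri [ 0.496  -0.0565  0.022 ]
staple_tip {'side': [], 'top': [{'centre': [269.3, 226.3], 'conf': 0.57}]}
lock_post {'side': [{'centre': [235.6, 221.6], 'conf': 0.49}], 'top': [{'centre': [272.8, 215.5], 'conf': 0.59}]}
  tri [ 0.5417 -0.0752  0.0062]
{'time_s': 0.7, 'q': array([ 56.9366,  21.8061,  74.3376,  -0.0011,  83.859 , -12.3373]), 'qvel': array([-0.042 ,  0.0264, -0.0821, -0.0577, -0.0973, -0.0346]), 'joint_efforts': array([ -0.0018, -44.8236, -23.1432,  -0.0002,   0.0005,  -0.    ]), 'position': array([0.1946, 0.5144, 0.2483]), 'tool_rot': array([[-0.9353,  0.3539, -0.    ],
       [ 0.3539,  0.9353, -0.    ],
       [-0.    , -0.    , -1.    ]]), 'ft_force': array([ 0.7902,  0.38  , -0.0277]), 'wrist_torque': array([ 0.0255,  0.0103, -0.0056]), 'gripper_force': 0.0, 'grip_width': 0.08518124142994121} 0.017
```

```bash
python3 - <<'E'
import cv2,numpy as np
a=cv2.imread("pics/side0.png")[160:270,170:300]; b=cv2.imread("pics/top0.png")[160:270,205:335]
f=lambda i:cv2.resize(i,(390*2//2,330),interpolation=3)
t=np.hstack([f(a),f(b)])
cv2.imwrite("pics/z.png",t)
w=np.hstack([cv2.resize(cv2.imread(f"pics/{n}0.png"),(390,270)) for n in("side","top")])
cv2.imwrite("pics/z.png",np.vstack([t,w]))
E
```

```text
(no output)
```

View pics/z.png

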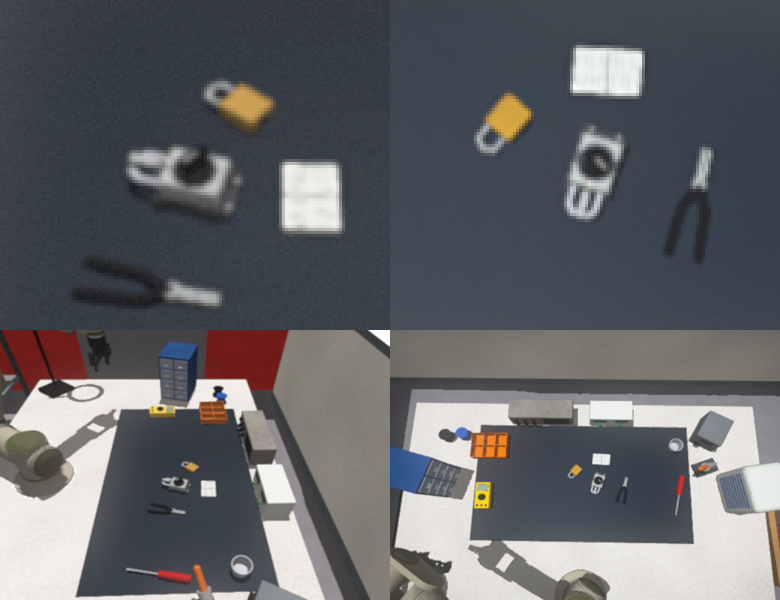

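The lock is at top-image pixel (272,214), with its shackle pointing towards -x and slightly +y. The brass padlock is about 10 cm to its left, the pliers are to its right and the breadboard is beyond it. Next I'll fit the pose and read the pointer.

```bash
python3 - <<'E'
from h import *
from scipy.optimize import least_squares
np.set_printoptions(precision=4,suppress=True)
cs={n:env.get_image(n) for n in("side","top")}
L={"dial_grip":(0,0,.05),"index_mark":(-.0265,0,.034),"shackle_grip":(-.048,0,.022),"lock":(0,0,.01)}
obs=[]
for n in cs:
    for t in L:
        for r in env.tip_of(n,t)[:1]: obs.append((n,t,r["centre"]))
def proj(c,p):
    P=np.array(c["pose"]); q=P[:3,:3].T@(p-P[:3,3]); return np.array([c["cx"]+c["fx"]*q[0]/-q[2],c["cy"]+c["fy"]*q[1]/q[2]])
def W(x,l):
    s,k=np.sin(x[2]),np.cos(x[2]); return np.array([x[0]+k*l[0]-s*l[1],x[1]+s*l[0]+k*l[1],l[2]])
def mk(O):
    return lambda x:np.concatenate([proj(cs[n],W(x,L[t]))-c for n,t,c in O])
for O in([o for o in obs if o[0]=="top"],[o for o in obs if o[0]=="side"],obs):
    r=least_squares(mk(O),[.54,-.07,-.3],loss="soft_l1"); print(r.x[:2],np.degrees(r.x[2]),r.fun.reshape(-1,2).tolist() if O is obs else "")
x=r.x
k=12;out=[]
for n,c in cs.items():
    u=proj(c,W(x,(-.01,0,.02))).astype(int); s=16
    im=cv2.resize(c["image"][u[1]-s:u[1]+s,u[0]-s:u[0]+s],None,fx=k,fy=k,interpolation=cv2.INTER_CUBIC); im2=im.copy()
    def pl(pts,col):
        q=[((proj(c,W(x,p))-u+s+.5)*k).astype(int) for p in pts]; cv2.polylines(im2,[np.array(q)],True,col,1)
    pl([(a*.031,b*.025,.034) for a,b in((1,1),(1,-1),(-1,-1),(-1,1))],(0,255,0))
    pl([(-.031,.02,.022),(-.066,.02,.022),(-.066,-.02,.022),(-.031,-.02,.022)],(0,0,255))
    pl([(.019*np.cos(a),.019*np.sin(a),.041) for a in np.arange(0,6.2,.3)],(255,255,0))
    out.append(np.hstack([im,im2]))
cv2.imwrite("pics/f.png",cv2.resize(np.vstack(out),(600,600)))
E
```

```text
[ 0.5334 -0.0612] 0.29811594938015307 
[ 0.5352 -0.0819] -27.002484390957132 
[ 0.5354 -0.0739] -15.67049442949266 [[-0.3317726578991653, -3.5209864910002864], [-0.7802974273456016, -0.3680440171494581], [-1.3627701171268427, -0.3143509519316865], [1.6872066589027384, -0.05606810934790474], [3.0137786454855586, -1.35302603114323], [-1.7056863826748554, 3.322827805355388], [0.454352540733737, -0.19379432740828406], [146.8125967297161, -18.840436709774337]]
```

View pics/f.png

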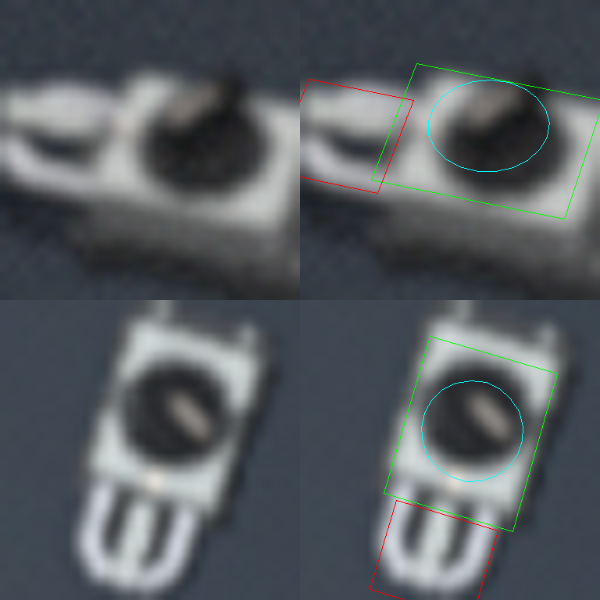

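Dial face and index mark are clear: the top panel has the disc centre at (176,412), the index dot at (155,479) and the pale pointer running from (168,392) to (212,435). That puts the pointer about 62° anticlockwise of the mark, which is two clicks. The network points are loose, so I'll refit from these picture features.

```bash
cat >> h.py <<'E'
def proj(c,p):
    P=np.array(c["pose"]); q=P[:3,:3].T@(p-P[:3,3]); return np.array([c["cx"]+c["fx"]*q[0]/-q[2],c["cy"]+c["fy"]*q[1]/q[2]])
def W(x,l):
    s,k=np.sin(x[2]),np.cos(x[2]); return np.array([x[0]+k*l[0]-s*l[1],x[1]+s*l[0]+k*l[1],l[2]])
def show(name,x,ctr,ang=0,s=16):
    out=[]
    for n in("side","top"):
        c=env.get_image(n); u=proj(c,W(x,ctr)).astype(int); k=12
        im=cv2.resize(c["image"][u[1]-s:u[1]+s,u[0]-s:u[0]+s],(384,384),interpolation=cv2.INTER_CUBIC); im2=im.copy(); k=192/s
        def pl(pts,col):
            q=[((proj(c,W(x,p))-u+s+.5)*k).astype(int) for p in pts]; cv2.polylines(im2,[np.array(q)],True,col,1)
        pl([(a*.031,b*.025,.034) for a,b in((1,1),(1,-1),(-1,-1),(-1,1))],(0,255,0))
        pl([(-.031,.02,.022),(-.066,.02,.022),(-.066,-.02,.022),(-.031,-.02,.022)],(0,0,255))
        pl([(.019*np.cos(a),.019*np.sin(a),.041) for a in np.arange(0,6.2,.3)],(255,255,0))
        pl([(0,0,.059),(-.016*np.cos(ang),-.016*np.sin(ang),.059)],(0,255,255))
        out.append(np.hstack([im,im2]))
    cv2.imwrite(name,cv2.resize(np.vstack(out),(600,600)))
E
python3 - <<'E'
from h import *
from scipy.optimize import least_squares
np.set_printoptions(precision=4,suppress=True)
x0=[.5354,-.0739,np.radians(-15.67)]
cs={n:env.get_image(n) for n in("side","top")}
M={"top":[((176,112),(0,0,.041)),((155,179),(-.0265,0,.034)),((137,288),(-.066,0,.022)),((77,245),(-.05,.02,.022)),((200,230),(-.05,-.02,.022))],
"side":[((205,145),(0,0,.040)),((125,124),(-.0265,0,.034))]}
O=[]
for n in M:
    u=proj(cs[n],W(x0,(-.01,0,.02))).astype(int)
    for p,l in M[n]: O.append((n,np.array(p)/9.375-16-.5+u,l))
for S in(["top"],["side"],["top","side"]):
    r=least_squares(lambda x:np.concatenate([proj(cs[n],W(x,l))-p for n,p,l in O if n in S]),x0); print(S,r.x[:2],np.degrees(r.x[2]),r.fun)
show("pics/g.png",r.x,(-.01,0,.02),np.pi/3)
E
```

```text
['top'] [ 0.5448 -0.071 ] -7.496388879138428 [-1.2155 -0.662  -0.0992 -0.1335  0.1332 -0.3293  1.5472 -1.0601 -0.355
  2.1906]
['side'] [ 0.5395 -0.0803] -28.24513373673846 [-0.3181 -0.2194  0.3213  0.2286]
['top', 'side'] [ 0.5431 -0.0743] -11.291264881765636 [-0.2811 -0.163   0.3406  0.278  -0.1607 -0.0495  1.6133 -1.0972 -0.4139
  2.8924  0.89   -1.7992  0.6354  0.5688]
```

View pics/g.png

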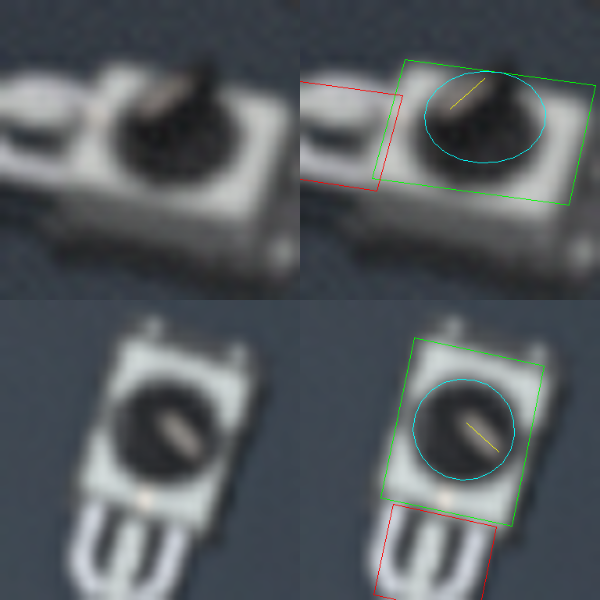

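```bash
cat > fit.py <<'E'
from h import *
from scipy.optimize import minimize
def fit(n,x0,sh=0.,s=17,c=None):
    c=c or env.get_image(n); u=proj(c,W(x0,(-.012,0,.02))).astype(int); k=8
    g=np.mean([env.get_image(n)["image"].astype(float).mean(2) for _ in range(2)],0)[u[1]-s:u[1]+s,u[0]-s:u[0]+s]
    a6=np.arange(0,6.3,.25); rect=[(1,1),(1,-1),(-1,-1),(-1,1)]
    def masks(x):
        out=[]
        def m(polys):
            im=np.zeros((2*s*k,2*s*k),np.uint8)
            for p in polys:
                q=np.array([(proj(c,W(x,l))-u+s+.5)*k-.5 for l in p],np.float32)
                q=cv2.convexHull(q); cv2.fillConvexPoly(im,np.round(q*16).astype(np.int32),255,shift=4)
            return cv2.GaussianBlur(cv2.resize(im,(2*s,2*s),interpolation=cv2.INTER_AREA).astype(float)/255,(0,0),.7)
        B=lambda z:[(a*.031,b*.025,z) for a,b in rect]
        out.append(m([B(.034)])); out.append(m([B(.01)+B(.034)]))
        D=lambda r,z:[(r*np.cos(a),r*np.sin(a),z) for a in a6]
        out.append(m([D(.019,.034)+D(.019,.041)]))
        legs=[[(-.031,sy*.016+d,.024),(-.055-sh,sy*.016+d,.024)] for sy in(1,-1) for d in(.004,-.004)]
        L=[legs[0]+legs[1],legs[2]+legs[3]]
        L+=[[(-.051-sh-r*np.cos(t),-.0+r*np.sin(t)*1.33,.024) for t in(t0,t0+.3) for r in(.007,.015)] for t0 in np.arange(-1.57,1.4,.3)]
        out.append(m(L))
        out.append(m([[(-.070,b*.005,.0345) for b in(1,-1)]+[(-.037,b*.005,.0345) for b in(1,-1)]]))
        return np.stack([o.ravel() for o in out]+[np.ones(4*s*s)],1)
    def cost(p):
        A=masks([p[0]/1e3,p[1]/1e3,np.radians(p[2])]); w,*_=np.linalg.lstsq(A,g.ravel(),rcond=None); return ((A@w-g.ravel())**2).mean()
    best=None
    for y in(-10,-20):
        r=minimize(cost,[x0[0]*1e3,x0[1]*1e3,y],method="Nelder-Mead",options=dict(initial_simplex=[[x0[0]*1e3+d,x0[1]*1e3+e,y+f] for d,e,f in((-3,-3,-4),(5,-2,0),(-2,5,2),(3,3,6))],maxiter=150))
        if best is None or r.fun<best.fun: best=r
    return best.x,best.fun
if __name__=="__main__":
    xs=[]
    for n in("top","side"):
        p,f=fit(n,[.542,-.075,-.25]); print(n,p.round(2),f); xs.append(p)
    p=np.mean(xs,0); show("pics/h.png",[p[0]/1e3,p[1]/1e3,np.radians(p[2])],(-.01,0,.02),np.pi/3)
E
python3 fit.py
```

```text
top [542.64 -74.86 -17.22] 215.82336191278043
side [540.32 -78.96 -19.11] 186.1762311120086
```

View pics/h.png

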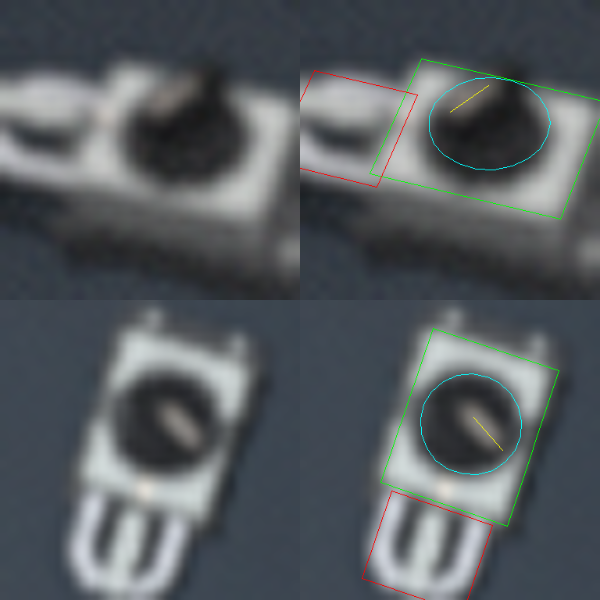

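```bash
cat > go.py <<'E'
import sys; from h import *
# go.py x y z yaw(of tool y, deg): remaining shift in tool axes, turn about tool z
t=list(map(float,sys.argv[1:5])); o=env.observe(); R=o["tool_rot"]
y=np.degrees(np.arctan2(R[1,1],R[0,1])); d=(t[3]-y+90)%180-90 if len(sys.argv)<6 else t[3]-y
print("shift",(R.T@(np.array(t[:3])-o["position"])).round(4),"turnz",round(-np.radians(d),3),"yaw",y.round(2),"tilt",R[:,2].round(4),"q6",o["q"][5].round(1),"F",o["ft_force"].round(1),"T",o["wrist_torque"].round(2),"w",round(o["grip_width"],4),"gf",o["gripper_force"],"t",o["time_s"])
E
python3 -m pendant '[[1,-0.047,-0.038,0,0,0,-0.1],[1,-0.094,-0.076,0,0,0,-0.2],[1,-0.14,-0.113,0,0,0,-0.3],[1,-0.187,-0.151,0,0,0,-0.4],[1,-0.234,-0.189,0,0,0,-0.5]]'; python3 go.py .5415 -.077 .12 132
```

```text
time_s: 2.42
position: [0.3473, 0.2531, 0.2486]
tool_rot: [[-0.99, -0.141, 0.001], [-0.141, 0.99, 0.0], [-0.001, 0.0, -1.0]]
ft_force: [0.9, 0.2, -0.5]
grip_width: 0.0857
gripper_force: 0.0
shift [-0.1455 -0.3542  0.1286] turnz -0.591 yaw 98.12 tilt [ 7.e-04  2.e-04 -1.e+00] q6 -77.9 F [ 0.9  0.2 -0.5] T [ 0.01 -0.    0.04] w 0.0857 gf 0.0 t 2.425
```

```bash
python3 -m pendant '[[1,-0.022,-0.053,0.01,0,0,-0.1],[1,-0.044,-0.106,0.02,0,0,-0.2],[1,-0.066,-0.159,0.03,0,0,-0.3],[1,-0.088,-0.212,0.05,0,0,-0.4],[1,-0.11,-0.265,0.07,0,0,-0.5]]'; python3 go.py .5415 -.077 .12 132
```

```text
time_s: 3.05
position: [0.4929, 0.0056, 0.178]
tool_rot: [[-0.801, -0.598, 0.001], [-0.598, 0.801, -0.0], [-0.001, -0.001, -1.0]]
ft_force: [0.2, 0.6, 0.6]
grip_width: 0.0857
gripper_force: 0.0
shift [ 0.0105 -0.0952  0.058 ] turnz -0.092 yaw 126.74 tilt [ 9.e-04 -1.e-04 -1.e+00] q6 -139.9 F [0.2 0.6 0.6] T [ 0.02 -0.01 -0.07] w 0.0857 gf 0.0 t 3.05
```

```bash
python3 -m pendant '[[0.7,0.005,-0.05,0.02,0,0,-0.05],[0.45,0.0105,-0.095,0.04,0,0,-0.09],[0.45,0.0105,-0.095,0.058,0,0,-0.092],[0.45,0.0105,-0.095,0.058,0,0,-0.092]]'; python3 go.py .5415 -.077 .063 132
python3 - <<'E'
from h import *
show("pics/i.png",[.5415,-.077,np.radians(-18)],(0,0,.05),np.pi/3,30)
E
```

```text
time_s: 3.55
position: [0.5397, -0.0752, 0.1192]
tool_rot: [[-0.746, -0.666, -0.003], [-0.666, 0.746, 0.001], [0.001, 0.003, -1.0]]
ft_force: [-0.8, 0.7, -0.0]
grip_width: 0.0385
gripper_force: 0.0
shift [-0.0002 -0.0027  0.0562] turnz -0.004 yaw 131.8 tilt [-0.0027  0.0011 -1.    ] q6 -152.2 F [-0.8  0.7 -0. ] T [-0.01  0.02  0.02] w 0.0385 gf 0.0 t 3.55
```

View pics/i.png

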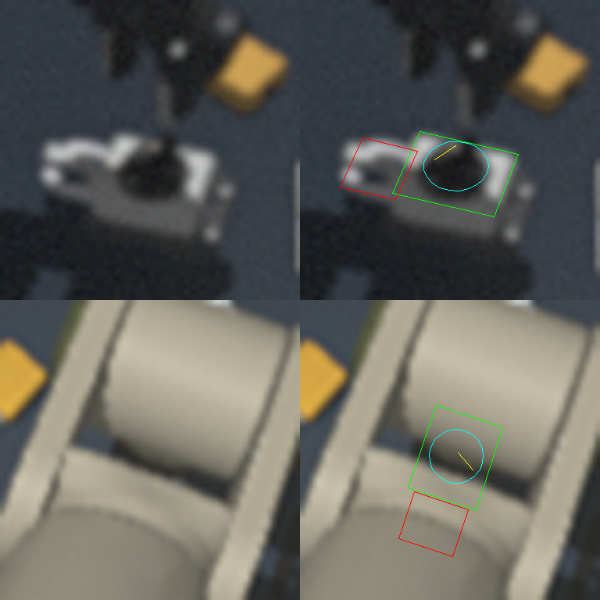

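The top view is now blocked by the arm. In the side view the fingers hang above the dial at (165,100), clear of the brass padlock. I'll descend, feeling for contact.

```bash
python3 -m pendant '[[0.45,0,0,0.03,0,0,0],[0.45,0,0,0.05,0,0,0],[0.45,0,0,0.057,0,0,0],[0.45,0,0,0.057,0,0,0]]'; python3 go.py .5415 -.077 .063 132;  python3 -m pendant '[[0,0,0,0,0,0,0],[0,0,0,0,0,0,0],[0,0,0,0,0,0,0],[0,0,0,0,0,0,0]]' 25; python3 go.py .5415 -.077 .063 132
```

```text
time_s: 4.15
position: [0.5405, -0.0749, 0.064]
tool_rot: [[-0.745, -0.667, 0.001], [-0.667, 0.745, -0.0], [-0.0, -0.001, -1.0]]
ft_force: [-0.3, 0.7, 0.3]
grip_width: 0.0386
gripper_force: 0.0
shift [ 0.0007 -0.0022  0.001 ] turnz -0.002 yaw 131.87 tilt [ 8.e-04 -3.e-04 -1.e+00] q6 -152.2 F [-0.3  0.7  0.3] T [ 0.02  0.   -0.02] w 0.0386 gf 0.0 t 4.15
time_s: 4.65
position: [0.5407, -0.0752, 0.0642]
tool_rot: [[-0.745, -0.667, 0.002], [-0.667, 0.745, -0.001], [-0.001, -0.002, -1.0]]
ft_force: [-0.6, 1.5, 7.0]
grip_width: 0.0092
gripper_force: 28.7
shift [ 0.0006 -0.0018  0.0012] turnz -0.003 yaw 131.84 tilt [ 1.8e-03 -6.0e-04 -1.0e+00] q6 -152.2 F [-0.6  1.5  7. ] T [0.06 0.12 0.  ] w 0.0092 gf 28.704834580421448 t 4.65
```

```bash
python3 -m pendant '[[0,0,0,-0.001,0,0,0],[0,0,0,-0.001,0,0,0.1],[0,0,0,-0.001,0,0,0.2],[0,0,0,-0.001,0,0,0.3],[0,0,0,-0.001,0,0,0.3]]'; python3 go.py .5415 -.077 .063 72
```

```text
time_s: 5.28
position: [0.5401, -0.075, 0.0643]
tool_rot: [[-0.909, -0.418, -0.0], [-0.418, 0.909, 0.0], [0.0, 0.0, -1.0]]
ft_force: [-0.6, -0.0, 1.2]
grip_width: 0.0091
gripper_force: 28.0
shift [-0.0004 -0.0024  0.0013] turnz 0.745 yaw 114.69 tilt [-4.e-04  3.e-04 -1.e+00] q6 -135.0 F [-0.6 -0.   1.2] T [0.14 0.09 0.03] w 0.0091 gf 28.024359047412872 t 5.275
```

```bash
python3 -m pendant '[[0,0,0,0,0,0,0.15],[0,0,0,0,0,0,0.3],[0,0,0,0,0,0,0.45],[0,0,0,0,0,0,0.6],[0,0,0,0,0,0,0.745]]';python3 go.py .5415 -.077 .063 72; python3 -m pendant '[[0,0,0,0,0,0,0],[0,0,0,0,0,0,0]]'; python3 go.py .5415 -.077 .063 72
```

```text
time_s: 5.9
position: [0.5402, -0.0747, 0.0643]
tool_rot: [[-0.95, 0.312, -0.0], [0.312, 0.95, 0.001], [0.0, 0.001, -1.0]]
ft_force: [-0.3, 2.5, 1.0]
grip_width: 0.0091
gripper_force: 28.3
shift [-0.0019 -0.0018  0.0013] turnz -0.003 yaw 71.82 tilt [-1.e-04  8.e-04 -1.e+00] q6 -92.2 F [-0.3  2.5  1. ] T [ 0.46 -0.04 -0.03] w 0.0091 gf 28.306688368320465 t 5.9
time_s: 6.15
position: [0.5402, -0.075, 0.0643]
tool_rot: [[-0.952, 0.306, -0.0], [0.306, 0.952, 0.0], [0.0, 0.0, -1.0]]
ft_force: [-0.3, 1.9, -0.1]
grip_width: 0.0092
gripper_force: 28.2
shift [-0.0018 -0.0015  0.0013] turnz 0.003 yaw 72.17 tilt [-1.e-04  2.e-04 -1.e+00] q6 -92.5 F [-0.3  1.9 -0.1] T [ 0.3   0.03 -0.02] w 0.0092 gf 28.249389231204987 t 6.15
```

```bash
python3 -m pendant '[[0.5,0,0,0,0,0,0],[0.5,0,0,0,0,0,0],[0.6,0,0,-0.05,0,0,0],[0.8,0.06,0,-0.09,0,0,0],[0.8,0.1,0,-0.09,0,0,0]]'; python3 go.py .4946 -.0602 .04 72
python3 - <<'E'
from h import *
show("pics/j.png",[.5402,-.075,np.radians(-18)],(0,0,.04),0,18)
E
```

```text
time_s: 6.78
position: [0.4447, -0.0441, 0.1561]
tool_rot: [[-0.951, 0.309, 0.004], [0.309, 0.951, -0.002], [-0.004, -0.0, -1.0]]
ft_force: [0.3, 0.7, -1.1]
grip_width: 0.0681
gripper_force: 0.0
shift [-5.200e-02  1.000e-04  1.163e-01] turnz 0.0 yaw 72.01 tilt [ 0.0039 -0.0017 -1.    ] q6 -92.9 F [ 0.3  0.7 -1.1] T [-0.02 -0.04 -0.  ] w 0.0681 gf 0.0 t 6.775
```

View pics/j.png

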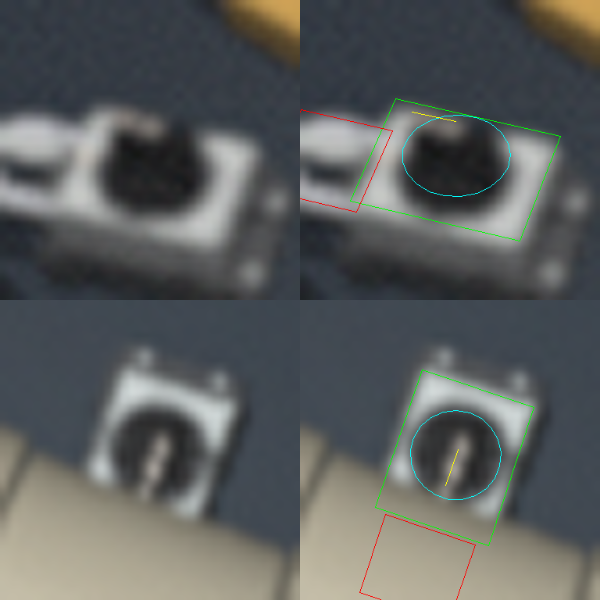

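Pointer (top panel, (163,440) to (148,492)) is parallel to the body sides and points at the index mark, so the dial is set. Next is the shackle.

```bash
python3 -m pendant '[[0.7,-0.03,0,0,0,0,0],[0.7,-0.052,0,0.04,0,0,0],[0.7,-0.052,0,0.08,0,0,0],[0.7,-0.052,0,0.11,0,0,0],[0.7,-0.052,0,0.129,0,0,0]]'; python3 go.py .4946 -.0602 .027 72;  python3 -m pendant '[[0.7,0,0,0,0,0,0],[0,0,0,0,0,0,0],[0,0,0,0,0,0,0],[0,0,0,0,0,0,0],[0,0,0,0,0,0,0]]' 30; python3 go.py .4946 -.0602 .027 72
```

```text
time_s: 7.5
position: [0.4947, -0.0604, 0.0237]
tool_rot: [[-0.951, 0.309, -0.001], [0.309, 0.951, 0.0], [0.001, -0.0, -1.0]]
ft_force: [1.3, 0.2, 0.3]
grip_width: 0.0597
gripper_force: 0.0
shift [ 0.0001  0.0002 -0.0033] turnz -0.0 yaw 72.0 tilt [-1.3e-03  4.0e-04 -1.0e+00] q6 -92.6 F [1.3 0.2 0.3] T [ 0.05  0.02 -0.02] w 0.0597 gf 0.0 t 7.5
time_s: 8.12
position: [0.4951, -0.0604, 0.026]
tool_rot: [[-0.951, 0.31, 0.002], [0.31, 0.951, -0.001], [-0.002, -0.0, -1.0]]
ft_force: [-0.4, -0.9, 5.9]
grip_width: 0.0386
gripper_force: 30.2
shift [ 0.0006  0.0001 -0.001 ] turnz -0.001 yaw 71.97 tilt [ 1.7e-03 -7.0e-04 -1.0e+00] q6 -92.5 F [-0.4 -0.9  5.9] T [-0.11  0.   -0.08] w 0.0386 gf 30.220174379646778 t 8.125
```

```bash
python3 -m pendant '[[0,0.004,0,0,0,0,0],[0,0.009,0,0,0,0,0],[0,0.014,0,0,0,0,0],[0,0.018,0,0,0,0,0],[0,0.021,0,0,0,0,0]]' 50; python3 go.py .4946 -.0602 .027 72;python3 -m pendant '[[0,0.001,0,0,0,0,0],[0,0.001,0,0,0,0,0],[0,0.001,0,0,0,0,0]]'; python3 go.py .4946 -.0602 .027 72
```

```text
time_s: 8.75
position: [0.4748, -0.0538, 0.0255]
tool_rot: [[-0.951, 0.31, 0.001], [0.31, 0.951, -0.0], [-0.001, -0.0, -1.0]]
ft_force: [3.9, -1.4, 5.1]
grip_width: 0.0378
gripper_force: 49.6
shift [-0.0208  0.     -0.0015] turnz -0.001 yaw 71.96 tilt [ 1.1e-03 -4.0e-04 -1.0e+00] q6 -92.7 F [ 3.9 -1.4  5.1] T [-0.23 -0.71 -0.03] w 0.0378 gf 49.55122925341129 t 8.75
time_s: 9.12
position: [0.4739, -0.0535, 0.0254]
tool_rot: [[-0.951, 0.31, 0.0], [0.31, 0.951, -0.0], [-0.0, 0.0, -1.0]]
ft_force: [3.3, -1.1, 5.2]
grip_width: 0.0378
gripper_force: 49.6
shift [-0.0218  0.     -0.0016] turnz -0.001 yaw 71.96 tilt [ 4.e-04 -1.e-04 -1.e+00] q6 -92.7 F [ 3.3 -1.1  5.2] T [-0.3  -0.7  -0.01] w 0.0378 gf 49.57804821431637 t 9.125
```

```bash
python3 -m pendant '[[0,0.001,0,0,0,0,0],[0,0.002,0,0,0,0,0],[0,0.003,0,0,0,0,0],[0,0.003,0,0,0,0,0]]'; python3 go.py .4946 -.0602 .027 72
```

```text
time_s: 9.62
position: [0.4735, -0.0534, 0.0259]
tool_rot: [[-0.951, 0.31, 0.006], [0.31, 0.951, -0.002], [-0.007, 0.0, -1.0]]
ft_force: [11.2, -2.0, 4.1]
grip_width: 0.0382
gripper_force: 49.8
shift [-0.0222  0.0001 -0.0009] turnz -0.001 yaw 71.95 tilt [ 0.0064 -0.0021 -1.    ] q6 -92.7 F [11.2 -2.   4.1] T [-0.45 -1.91  0.1 ] w 0.0382 gf 49.78819862008095 t 9.625
```

```bash
python3 -m pendant '[[0.7,-0.002,0,0,0,0,0],[0.7,-0.002,0,0,0,0,0],[0.75,-0.002,0,-0.06,0,0,0],[0.75,-0.002,0,-0.12,0,0,0],[0.75,0.03,0,-0.13,0,0,0]]'; python3 go.py .540 -.0748 .029 72
python3 - <<'E'
from h import *
show("pics/k.png",[.5402,-.075,np.radians(-18)],(-.01,0,.04),0,18)
E
```

```text
time_s: 10.25
position: [0.4434, -0.0437, 0.158]
tool_rot: [[-0.951, 0.31, 0.005], [0.31, 0.951, -0.002], [-0.005, -0.0, -1.0]]
ft_force: [-0.6, -0.1, -0.8]
grip_width: 0.0636
gripper_force: 0.0
shift [-0.1008  0.0003  0.1296] turnz -0.001 yaw 71.96 tilt [ 0.005  -0.0019 -1.    ] q6 -92.9 F [-0.6 -0.1 -0.8] T [-0.02 -0.01 -0.03] w 0.0636 gf 0.0 t 10.25
```

View pics/k.png

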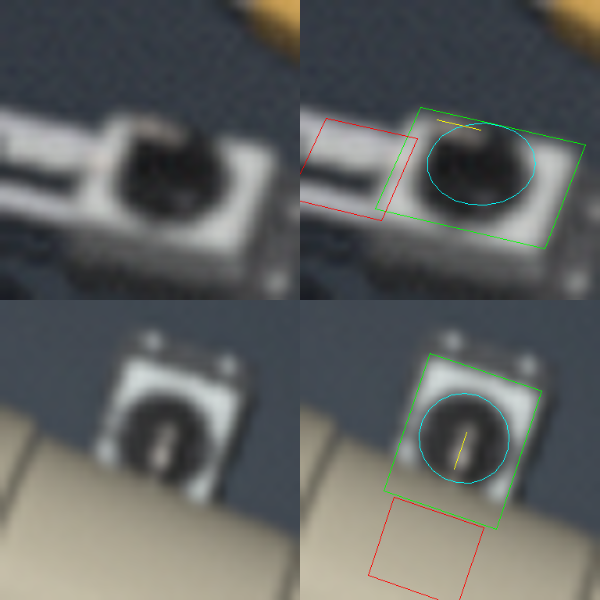

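Shackle legs are visibly longer in the side panel (0–100, 110–215), and the pointer is still at the mark. Next I'll grip the body.

```bash
python3 -m pendant '[[0.85,-0.05,0,0,0,0,0],[0.85,-0.1005,0,0.01,0,0,0],[0.85,-0.1005,0,0.06,0,0,0],[0.85,-0.1005,0,0.1,0,0,0],[0.85,-0.1005,0,0.128,0,0,0]]'; python3 go.py .540 -.0748 .030 72;  python3 -m pendant '[[0.85,0,0,0,0,0,0],[0,0,0,0,0,0,0],[0,0,0,0,0,0,0],[0,0,0,0,0,0,0],[0,0,0,0,0,0,0]]' 70; python3 go.py .540 -.0748 .03 72
```

```text
time_s: 10.98
position: [0.5366, -0.0739, 0.0243]
tool_rot: [[-0.951, 0.31, -0.005], [0.31, 0.951, 0.002], [0.005, 0.0, -1.0]]
ft_force: [0.0, -0.5, 0.4]
grip_width: 0.0724
gripper_force: 0.0
shift [-0.0035  0.0002 -0.0057] turnz -0.001 yaw 71.96 tilt [-0.0048  0.0018 -1.    ] q6 -92.3 F [ 0.  -0.5  0.4] T [-0.03 -0.07  0.05] w 0.0724 gf 0.0 t 10.975
time_s: 11.6
position: [0.5385, -0.0745, 0.0286]
tool_rot: [[-0.951, 0.31, 0.002], [0.31, 0.951, -0.001], [-0.002, -0.0, -1.0]]
ft_force: [-0.4, 1.9, 7.0]
grip_width: 0.0487
gripper_force: 74.3
shift [-0.0016  0.0002 -0.0014] turnz -0.001 yaw 71.97 tilt [ 2.2e-03 -8.0e-04 -1.0e+00] q6 -92.3 F [-0.4  1.9  7. ] T [0.16 0.11 0.01] w 0.0487 gf 74.25544738769531 t 11.6
```

Gripped at 48.7 mm (50 mm body with the usual bias). I'll lift straight up slowly.

```bash
python3 -m pendant '[[0,0,0,-0.005,0,0,0],[0,0,0,-0.012,0,0,0],[0,0,0,-0.022,0,0,0],[0,0,0,-0.034,0,0,0],[0,0,0,-0.046,0,0,0]]'; python3 go.py .540 -.0748 .16 72
```

```text
time_s: 12.22
position: [0.5374, -0.0741, 0.0742]
tool_rot: [[-0.951, 0.31, -0.001], [0.31, 0.951, 0.0], [0.001, 0.0, -1.0]]
ft_force: [0.8, 0.6, -2.6]
grip_width: 0.0486
gripper_force: 73.1
shift [-0.0026  0.0001 -0.0858] turnz -0.001 yaw 71.97 tilt [-1.1e-03  4.0e-04 -1.0e+00] q6 -92.3 F [ 0.8  0.6 -2.6] T [-0.06 -0.03 -0.01] w 0.0486 gf 73.10614228248596 t 12.225
```

```bash
python3 -m pendant '[[0,0,0,-0.025,0,0,0],[0,0,0,-0.05,0,0,0],[0,0,0,-0.075,0,0,0],[0,0,0,-0.095,0,0,0],[0,0,0,-0.1,0,0,0]]'; python3 -m pendant '[[0,0,0,0,0,0,0],[0,0,0,0,0,0,0],[0,0,0,0,0,0,0],[0,0,0,0,0,0,0]]'; python3 go.py .540 -.0748 .16 72
python3 - <<'E'
from h import *
c=env.get_image("side"); u=proj(c,np.array([.53,-.07,.13])).astype(int)
cv2.imwrite("pics/l.png",cv2.resize(c["image"][u[1]-35:u[1]+35,u[0]-45:u[0]+45],(720,560),interpolation=cv2.INTER_CUBIC))
E
```

```text
time_s: 12.85
position: [0.5378, -0.0743, 0.1748]
tool_rot: [[-0.951, 0.31, 0.002], [0.31, 0.951, -0.001], [-0.002, -0.0, -1.0]]
ft_force: [0.2, 0.1, -4.5]
grip_width: 0.0487
gripper_force: 73.4
time_s: 13.35
position: [0.5378, -0.0743, 0.1729]
tool_rot: [[-0.951, 0.31, -0.001], [0.31, 0.951, 0.0], [0.001, 0.0, -1.0]]
ft_force: [-0.3, 0.3, -3.4]
grip_width: 0.0483
gripper_force: 73.4
shift [-0.0023  0.0002  0.0129] turnz -0.001 yaw 71.96 tilt [-7.e-04  3.e-04 -1.e+00] q6 -92.3 F [-0.3  0.3 -3.4] T [-0.03 -0.02  0.02] w 0.0483 gf 73.37921619415283 t 13.35
```

View pics/l.png

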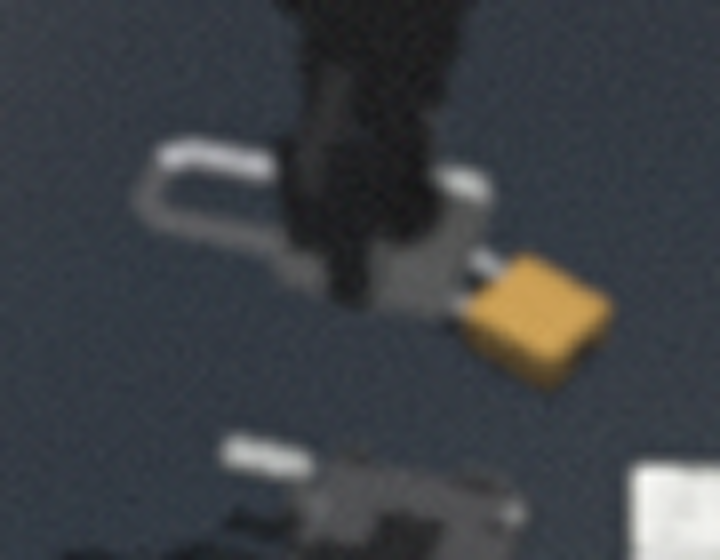

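The lock is held level with its shackle out at (140–280, 140–250), well clear of the empty post at (400,510). The bystanders haven't moved. Handing in.

```bash
python3 -c "from rig import env; print(env.close_job())"
```

```text
the job is handed in; nothing more can be done
None
```

I turned the dial to the index mark, drew the shackle to its stop, and handed the job in at about 13 s holding the opened lock level by its body, its underside about 15 cm up; no verdict was returned.

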